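# Lift the sample pucks out of their pot with the bayonet key

## Task

Take the blue-handled bayonet key and lift the three sample pucks out of the steel pot as one stack: work its foot down through the slots of all three - they are not lined up, so feel for each slot by turning the key under light pressure - until the collar rests on the upper puck, then turn the key about a quarter turn so that the foot catches under the lowest puck. Set the stack down gently inside the lip of the drying ring, flat and upright with the key left in it, and let go. Touch down slowly, never press, knock or pull hard on the pot, the pucks or the ring (keep below about 20 N), and leave the bottle, the small carton and the timer where they stand.

Things in the scene. Friction and masses are not known exactly. Their poses are not given: they have to be found in the camera images.
- key_grip (a point): centre of the loose key's blue paddle grip: 46 mm long (x), 14 mm thick (y, hold it across this), 28 mm high (z), 80 to 108 mm above the foot's underside, this point at 94 mm. The key (about 120 g) starts standing upright in its holder, foot down; the foot is parallel to the grip. A half turn of the key makes no difference
- key_foot (a point): centre of the key's foot, 3.5 mm above its underside, 90.5 mm under key_grip, same axes: x along the foot, z up. Foot 25 (x) x 8 (y) x 7 mm high, the lowest 2.5 mm tapered to 22 x 5 mm; above it a round shaft 8 mm across. Within about 0.1 rad of a slot's direction the foot sinks in under a few N; else it stays on the puck's face
- key_collar (a point): centre of the underside of the round collar on the key's shaft, 22 mm across, 4 mm thick, 47 mm above the foot's underside (40 mm above the foot's upper face). With the collar resting on the upper puck the foot hangs 4 mm below the lowest puck, free to turn; turned there by 45 to 90 degrees from the lowest slot it carries all three
- key_holder: fixed white plastic block 56 x 32 mm (x, y), 46 mm high, on a flange 86 x 46 mm; origin under its centre, z up. A slot 27.5 x 10.5 mm, long along x, 36 mm deep, open at the top, holds the key's foot 10 mm above the bench
- pot: fixed round steel pot, bore 76 mm, outside 80 mm, rim 72 mm above the bench; two small wire lugs on its x axis (104 mm over them, 52 mm up) with blue marks on the rim above; origin under its centre, z up. Floor 5 mm up, then empty up to the ledge
- pot_ledge (a point): centre of the ledge inside the pot (bore 58 mm), 22 mm above the bench, axes as the pot. The three pucks lie on it on each other, top face 58 mm up, each within 2 mm of central, each slot turned differently but within 0.55 rad of the pot's x axis; only the upper slot can be seen well. The key turns along any puck that its foot is in; those below stay
- puck_low_centre (a point): centre (on the axis, half-way up) of the lowest puck: loose aluminium disc, 70 mm across, 12 mm thick, about 100 g, red band round its rim, through slot 29 x 11 mm in the middle. z up its axis. The point is carried by the band, which turns freely in its groove: its yaw does NOT tell where the slot points
- puck_mid_centre (a point): centre (on the axis, half-way up) of the middle puck: loose aluminium disc, 70 mm across, 12 mm thick, about 100 g, yellow band round its rim, through slot 29 x 11 mm in the middle. z up its axis. The point is carried by the band, which turns freely in its groove: its yaw does NOT tell where the slot points
- puck_top_centre (a point): centre (on the axis, half-way up) of the upper puck: loose aluminium disc, 70 mm across, 12 mm thick, about 100 g, green band round its rim, through slot 29 x 11 mm in the middle. z up its axis. The point is carried by the band, which turns freely in its groove: its yaw does NOT tell where the slot points
- ring_seat (a point): centre of the drying ring's flat seat, 44 mm above the bench, z up. The seat is 84 mm across, open in the middle (48 mm; 44 mm of room below for the key's foot), with a lip 5.5 mm high round it, 78 mm inside, in which a puck lies with 4 mm to spare all round
- drying_ring: the fixed steel drying ring on three legs that carries ring_seat; origin on the bench under its centre
- stain_bottle_centre (a point): centre of a loose bystander: small brown bottle with a black cap, 48 mm across, 85 mm high, standing on the bench; not to be disturbed
- glass_box_centre (a point): centre of a loose bystander: small white carton, 40 x 62 x 28 mm, standing on the bench; not to be disturbed
- timer_centre (a point): centre of a loose bystander: white bench timer with three buttons, 66 x 66 x 20 mm, standing on the bench; not to be disturbed
Not all that is in view belongs to the job. What is shaped like the part that bears puck_top_centre but brown or pink is not meant.

How it is judged:
By the outcome, as a careful person would: the job done as asked, in the order asked, and still so for the second after the job is handed in, with the robot touching nothing.
It also fails if it takes over 72 s, if anything falls off the work surface, if the arm or the gripper's body presses on something with over 40 N, if the wrist force passes 120 N, or if a joint passes its speed limit or range.

## Robot

A 6-joint arm with a two-finger parallel gripper is mounted at the origin on a cart in front of the work surface, level with it; the furniture and walls round the work are solid. World frame = base frame: x ahead of the robot, y to its left, z up, the work surface at z = 0. Lengths are in mm, angles in degrees, forces in N, time in s.
With the tool pointing down it reaches from about 350 to 850 mm from the base axis. Payload 8.1 kg.
Tool frame: the origin (TCP) lies between the finger pads; the fingertips stand 25 mm ahead of it and the grasp point (between the pads) lies 6 mm ahead of it (r.tcp_to_tips is the distance from the TCP to the fingertips, in mm); z points along the fingers, y is the line along which they close (so a half turn about z gives the same grasp; the last joint's range is limited). The gripper opens to 85 mm and grips with 20 to 120 N. Pads are 22 mm wide; open, the fingers measure 114 mm over their backs; the gripper's body (76 mm by 85 mm) begins 54 mm behind the grasp point. The pads swing forward as they close: fully open they stand 13 mm farther back than shut.
Start: joints at [-78.404, 7.471, 85.268, -0, 87.261, -4.893], TCP at [170.326, -575.321, 233.692] pointing down, gripper open.
Joint ranges: [-169.43, 169.43], [-51.17, 129.36], [1.28, 143.12], [-76.62, 256.62], [0, 156.53], [-152.29, 152.29]. Speed limits (degrees/s): [136.94, 136.94, 159.86, 180, 180, 180].

## Interface

Orientations are given as [roll, pitch, yaw] about the fixed x, y, z axes, in that order (R = Rz(yaw) Ry(pitch) Rx(roll)).
In Python, from bench import r gives the robot as it stands.
- The arm moves only by the tool apply_moves, never from a script. Its arguments are lists of equal length, an entry for each row: "angular": the turn, a rotation vector about the world's x, y, z in units of 8 degrees (1.0 is 8 degrees), a list of three; "travel": the shift along the world's x, y, z in units of 40 mm (1.0 is 40 mm), a list of three; "jaw": the opening, from 0 (shut) to 1 (fully open). A call has 1 to 20 rows; each row shifts and turns the commanded pose from where the row before left it; what a row does not reach is not made up. A row lasts 1/8 s, in which the tool goes at most 62.5 mm and 10.7 degrees, less where a joint would pass 70% of its speed; a pose out of reach is approached as far as the arm can. A call is refused whole if a number of a shift passes 1 or a number of a turn 1, either way. A call with a gripper value outside its range is refused whole. The fingers move at their own pace and stop on an object; "force" is the grip in N (left out, the last holds). Time passes only in rows, so rows that do not move let the fingers close. It gives the time, the measured TCP pose, the force, the opening and the grip force at its end, in the units of the state.
- r.sense(): the state, without advancing time (a new reading comes with each control period).
- r.snapshot(name): name is "scene" or "top"; returns a dict with "color" (384x512x3 uint8, red, green, blue), "fx", "fy", "cx", "cy" (pixels), "distortion" ([k1, k2, p1, p2, k3] as OpenCV has them; the pictures are not rectified), "R" (3x3) and "t" (3): a world point X has camera coordinates R X + t. Camera axes: x right, y down, z forward; pixel columns grow to the right and rows downward; lengths in mm; the calibration is good to about 2 mm. A picture is of the moment at which its call begins. There is no depth.
- r.hand_in(): hands the job in; it is judged then, once.
The state is a dict: "time": time; "joint_pos": joint angles; "qd": joint speeds; "joint_efforts": joint torques, N m; "tool_pos": TCP position; "tcp_rot": TCP orientation; "ft_force": force on the tool from outside, world axes, zero at the start; "wrist_torque": the same for the moment, N m; "finger_gap": finger opening in mm; "grip_force": force on a finger pad.
Only numpy, scipy, OpenCV 4.12 (cv2) and the standard library are available. Lean on these libraries where they do the work, as an engineer would, in place of code of your own. Each camera call takes 0.05 s, during which the arm holds its last target. There are 200 camera calls.

## Working session

There is one attempt and no reset: what is moved stays moved. The work goes in short steps, Python scripts to look and compute and a tool call to move; the robot and the scene stay as the last step left them, time stands still between calls to the robot, and variables do not carry over. Pictures are saved under pics/ and viewed, at most 10 in all, crops included, and the job is handed in when it is done.

Besides the shell and the picture viewer there is one more tool, called after "Request:" in YAML: its name, and indented under it one key for each argument. apply_moves: Moves the arm, as the interface text tells. Its arguments: {"type":"object","properties":{"angular":{"type":"array"},"travel":{"type":"array"},"jaw":{"type":"array"},"force":{"type":"number"}},"required":["angular","travel","jaw"]}

```bash
mkdir -p pics; ls
python3 - <<'E'
from bench import r
import cv2
for n in ("scene","top"):
    s=r.snapshot(n); cv2.imwrite(f"pics/{n}0.png",cv2.resize(s["color"][:,:,::-1],(800,600),interpolation=cv2.INTER_CUBIC))
    print(n,s["fx"],s["fy"],s["cx"],s["cy"],s["distortion"],s["R"],s["t"])
print(r.sense(), r.tcp_to_tips)
E
```

```text
pics
scene 442.975746718806 442.975746718806 250.5462673598388 185.84245747106934 [-0.04932013  0.          0.          0.          0.        ] [[-0.64440371 -0.76466902  0.00501468]
 [-0.49978336  0.41619717 -0.75960286]
 [ 0.57875769 -0.49199715 -0.65036785]] [289.11761644 341.6824218  959.46861027]
top 392.6552953114028 392.6552953114028 259.59537381846224 190.5520925170962 [-0.08178857  0.          0.          0.          0.        ] [[ 0.01601053 -0.99982628  0.00954286]
 [-0.99696594 -0.01669038 -0.07602853]
 [ 0.0761746  -0.00829665 -0.99705998]] [ -67.83705098  529.49241361 1014.91944852]
{'time': 0.1, 'joint_pos': array([-7.84031260e+01,  7.51079405e+00,  8.53243371e+01, -6.71329203e-04,
        8.72618520e+01, -4.89375343e+00]), 'qd': array([-0.02290002, -0.05555431, -0.14176603,  0.07338279, -0.07904918,
        0.0538297 ]), 'joint_efforts': array([ 5.46700248e-04, -5.70952713e+01, -5.01940835e+01, -2.14245238e-04,
        8.07494478e-03, -3.59761202e-05]), 'tool_pos': array([ 170.22428798, -574.82357305,  232.73676171]), 'tcp_rot': array([-1.79903313e+02, -7.60539558e-03,  1.64906537e+01]), 'ft_force': array([-0.61034638, -0.5643901 ,  0.01306844]), 'wrist_torque': array([ 0.00511362,  0.01216914, -0.0150835 ]), 'grip_force': 0.0, 'finger_gap': 85.50106596254624} 25.0
```

View pics/scene0.png

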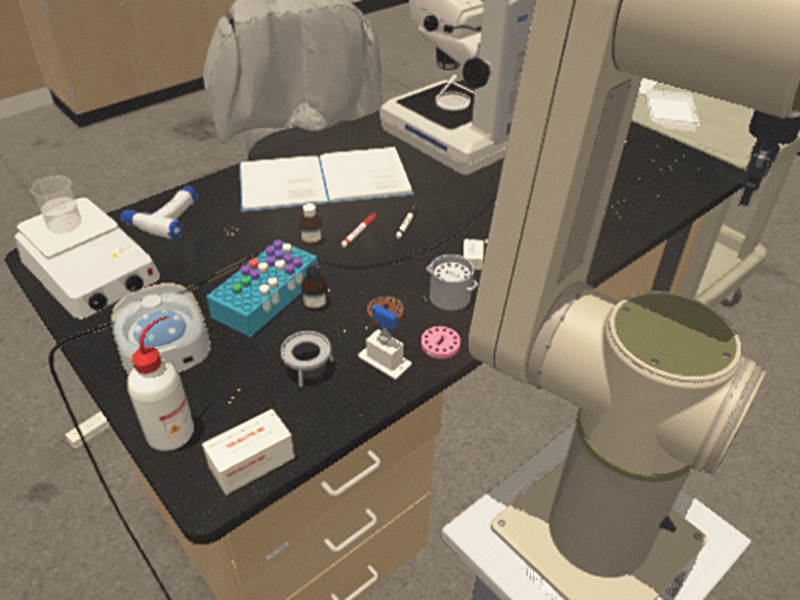

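View pics/top0.png

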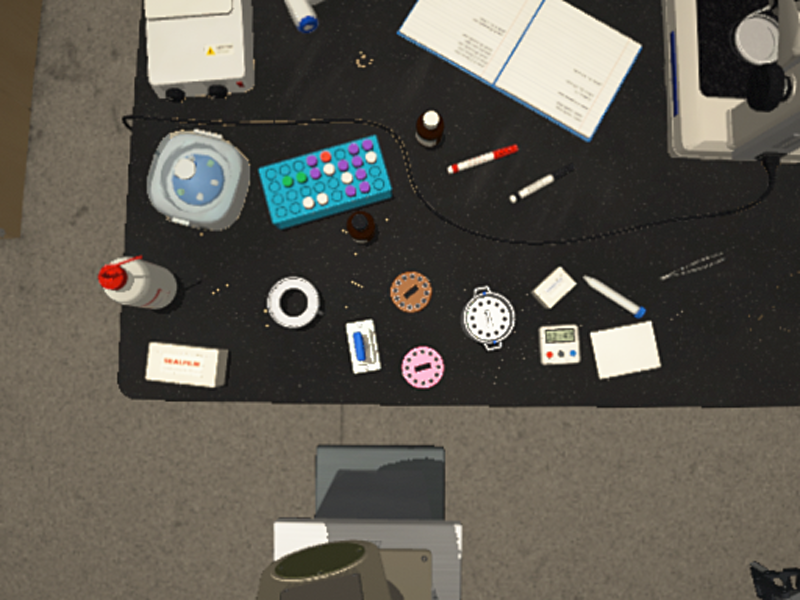

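The scene picture shows the key, pot, ring and decoys: key (385,318), pot (450,280), ring (305,357). In the top picture the ring is at (294,302), the blue key in its holder at (363,345), the pot with grey puck at (489,318), the bottle at (361,226), the carton at (554,287) and the timer at (559,345). Three pieces are puck-shaped: brown (410,292), pink (423,367) and the grey one inside the pot (489,318). Only the one in the pot fits.

```bash
cat > h.py <<'E'
import numpy as np, cv2
from bench import r
def K(s): return np.array([[s["fx"],0,s["cx"]],[0,s["fy"],s["cy"]],[0,0,1.]])
def ray(s,px,z):
    u=cv2.undistortPoints(np.array(px,float).reshape(-1,1,2),K(s),np.array(s["distortion"])).reshape(-1,2)
    R=np.array(s["R"]);c=-R.T@np.array(s["t"]);d=np.c_[u,np.ones(len(u))]@R
    return c+d*((z-c[2])/d[:,2])[:,None]
def proj(s,X):
    p,_=cv2.projectPoints(np.array(X,float).reshape(-1,1,3),cv2.Rodrigues(np.array(s["R"]))[0],np.array(s["t"]),K(s),np.array(s["distortion"]));return p.reshape(-1,2)
def blobs(s,m,z,roi,amin=4):
    x0,y0,x1,y1=roi;mm=np.zeros(m.shape,np.uint8);mm[y0:y1,x0:x1]=m[y0:y1,x0:x1]
    n,l,st,ce=cv2.connectedComponentsWithStats(mm)
    out=[]
    for i in range(1,n):
        if st[i,4]<amin: continue
        ys,xs=np.where(l==i);P=ray(s,np.c_[xs,ys],z)[:,:2]
        (c,wh,a)=cv2.minAreaRect(P.astype(np.float32))
        w,v=np.linalg.eigh(np.cov(P.T)) 
        out.append((st[i,4],ce[i].round(1),np.round(P.mean(0),1),np.round(c,1),np.round(wh,1),round(np.degrees(np.arctan2(v[1,1],v[0,1])),1)))
    return out
E
python3 - <<'E'
from h import *
s=r.snapshot("top");c=s["color"];hsv=cv2.cvtColor(c,cv2.COLOR_RGB2HSV);f=.64
blue=((hsv[...,0]>100)&(hsv[...,0]<130)&(hsv[...,1]>110)&(hsv[...,2]>60)).astype(np.uint8)
print("key",blobs(s,blue,118,(215,195,250,245)))
print("potblue",blobs(s,blue,72,(285,175,340,230),1))
g=hsv[...,2];br=(g>90).astype(np.uint8)
print("holder",blobs(s,br,46,(215,195,250,245),60))
print("ring",blobs(s,br,49.5,(165,170,212,215),60))
print("ringhole",blobs(s,1-br,44,(178,183,198,203),60))
print("pot",blobs(s,br,72,(290,178,335,226),60))
x0,y0=215,170
a=cv2.resize(c[170:250,290:336,::-1],None,fx=7,fy=7,interpolation=cv2.INTER_CUBIC)
b=cv2.resize(c[170:250,160:250,::-1],None,fx=5,fy=5,interpolation=cv2.INTER_CUBIC)
im=np.zeros((560,780,3),np.uint8);im[:560,:322]=a;im[:400,330:780]=b
cv2.imwrite("pics/crop1.png",im)
E
```

```text
key [(np.int32(98), array([229.6, 221.5]), array([448.1,  11.6]), array([448.3,  11.5]), array([41.7, 12.9]), np.float64(-168.5))]
potblue [(np.int32(5), array([309.6, 187.2]), array([ 537.1, -184.3]), array([ 537.6, -184. ]), array([5.1, 2.5]), np.float64(161.7)), (np.int32(3), array([316.3, 218.7]), array([ 458.5, -201.7]), array([ 458.9, -202.1]), array([2.5, 2.5]), np.float64(46.0))]
holder [(np.int32(616), array([231.9, 221.2]), array([448.8,  10.6]), array([448.7,  10.7]), array([85.3, 47.2]), np.float64(-168.9))]
ring [(np.int32(634), array([186.9, 193. ]), array([519.1, 127.3]), array([519.3, 126.4]), array([84.5, 83.5]), np.float64(94.6))]
ringhole [(np.int32(242), array([187.5, 193.1]), array([519. , 126.9]), array([519.3, 126.8]), array([41.4, 44.1]), np.float64(94.1))]
pot [(np.int32(895), array([312.2, 203. ]), array([ 497.5, -191. ]), array([ 497.2, -190. ]), array([86.7, 86.7]), np.float64(-163.5))]
```

View pics/crop1.png

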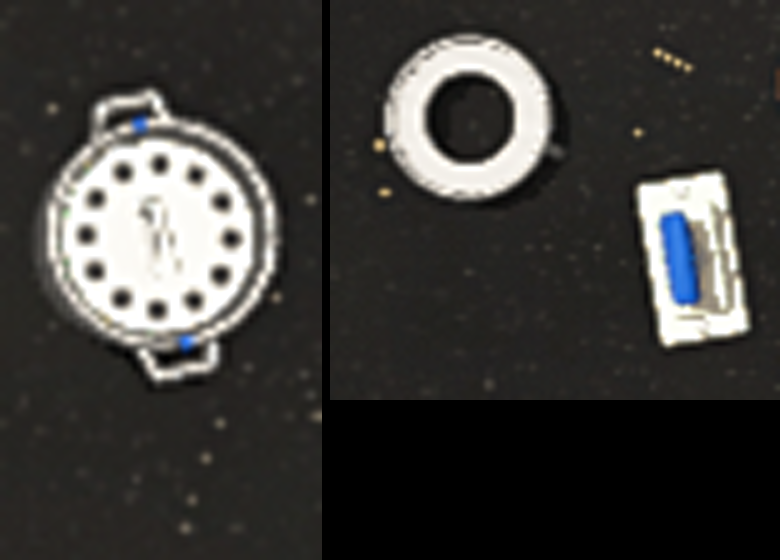

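The crop shows the pot with blue marks at (141,124) and (187,342), the grey puck's slot around (158,235) at roughly 20° from world x, the ring, and the key's blue grip lying along the holder. So I take the blue key in the holder and the grey puck in the pot. I'll move over the key now and refine the pot centre and slot from the same picture.

Request:
apply_moves:
  angular:
    - [0,0,-0.03]
    - [0,0,-0.03]
    - [0,0,-0.03]
    - [0,0,-0.03]
    - [0,0,-0.03]
    - [0,0,-0.03]
    - [0,0,-0.03]
    - [0,0,-0.03]
    - [0,0,-0.03]
    - [0,0,-0.03]
    - [0,0,-0.03]
    - [0,0,-0.03]
    - [0,0,-0.03]
    - [0,0,-0.03]
    - [0,0,-0.03]
    - [0,0,-0.03]
    - [0,0,-0.03]
    - [0,0,-0.03]
    - [0,0,-0.03]
    - [0,0,-0.03]
  travel:
    - [0.35,0.73,-0.06]
    - [0.35,0.73,-0.06]
    - [0.35,0.73,-0.06]
    - [0.35,0.73,-0.06]
    - [0.35,0.73,-0.06]
    - [0.35,0.73,-0.06]
    - [0.35,0.73,-0.06]
    - [0.35,0.73,-0.06]
    - [0.35,0.73,-0.06]
    - [0.35,0.73,-0.06]
    - [0.35,0.73,-0.06]
    - [0.35,0.73,-0.06]
    - [0.35,0.73,-0.06]
    - [0.35,0.73,-0.06]
    - [0.35,0.73,-0.06]
    - [0.35,0.73,-0.06]
    - [0.35,0.73,-0.06]
    - [0.35,0.73,-0.06]
    - [0.35,0.73,-0.06]
    - [0.35,0.73,-0.06]
  jaw: [1,1,1,1,1,1,1,1,1,1,1,1,1,1,0.7,0.6,0.6,0.6,0.6,0.6]
  force: 60

```text
time: 2.65
tool_pos: [450.5, 9.7, 185.4]
tcp_rot: [-180.0, 0.0, 11.7]
ft_force: [0.3, -0.2, 0.3]
finger_gap: 51.5
grip_force: 0.0
```

Run:
```python
from h import *
s=r.snapshot("top");c=s["color"];g=cv2.cvtColor(c,cv2.COLOR_RGB2GRAY)
R=np.array(s["R"]);print("cam",-R.T@np.array(s["t"]))
# puck holes + slot: dark blobs within the disc, upsampled
k=8;x0,y0=290,180
up=cv2.resize(g[y0:228,x0:336],None,fx=k,fy=k,interpolation=cv2.INTER_CUBIC)
n,l,st,ce=cv2.connectedComponentsWithStats((up<110).astype(np.uint8))
H=[]
for i in range(1,n):
    p=(ce[i]+.5)/k-.5+[x0,y0]; 
    w=ray(s,p,58)[0,:2]
    if 40<st[i,4]<900: print(st[i,4],p.round(1),w.round(1));H.append(w)
H=np.array(H);cen=np.array([498,-193]);d=np.linalg.norm(H-cen,axis=1);q=H[(d>18)&(d<33)]
A=np.c_[2*q,np.ones(len(q))];v=np.linalg.lstsq(A,(q**2).sum(1),rcond=None)[0];cc=v[:2];print("fit",len(q),cc,np.sqrt(v[2]+cc@cc))
ys,xs=np.mgrid[0:up.shape[0],0:up.shape[1]]
P=ray(s,np.c_[(xs.ravel()+.5)/k-.5+x0,(ys.ravel()+.5)/k-.5+y0],58)[:,:2]-cc
for t in(190,210,225):
    m=(np.hypot(*P.T)<17.5)&(up.ravel()<t);Q=P[m];w,v=np.linalg.eigh(np.cov(Q.T));print(t,m.sum(),Q.mean(0),np.degrees(np.arctan(v[1,1]/v[0,1])),np.sqrt(w))
z=cv2.resize(up,(552,576)); cv2.imwrite("pics/pot.png",z)
```

```text
cam [ 451.6609271   -50.56740061 1052.83945285]
51 [303.6 191.4] [ 527.4 -171. ]
208 [312.4 193. ] [ 523.7 -193.4]
229 [307.1 194.2] [ 520.5 -180. ]
189 [317.5 194.5] [ 520.  -206.5]
210 [303.3 197.9] [ 510.8 -170.2]
223 [321.2 198.4] [ 510.3 -216.1]
216 [301.9 203.1] [ 497.6 -166.7]
228 [322.6 203.7] [ 496.9 -219.6]
222 [303.1 208.3] [ 484.4 -170. ]
257 [321.  208.8] [ 483.7 -215.7]
239 [306.9 212.2] [ 474.6 -179.7]
219 [317.2 212.5] [ 474.3 -206. ]
240 [312.  213.8] [ 470.7 -192.7]
fit 12 [ 497.31336934 -193.05398777] 26.445647069607055
190 501 [4.4361758  2.14870599] 22.65276594799517 [2.0874738 6.1779257]
210 973 [4.01083782 1.18373082] 22.966217195261706 [2.59534405 7.0669484 ]
225 1473 [3.25570415 0.59592526] 22.90425198518597 [2.81098807 7.43041957]
```

View pics/pot.png

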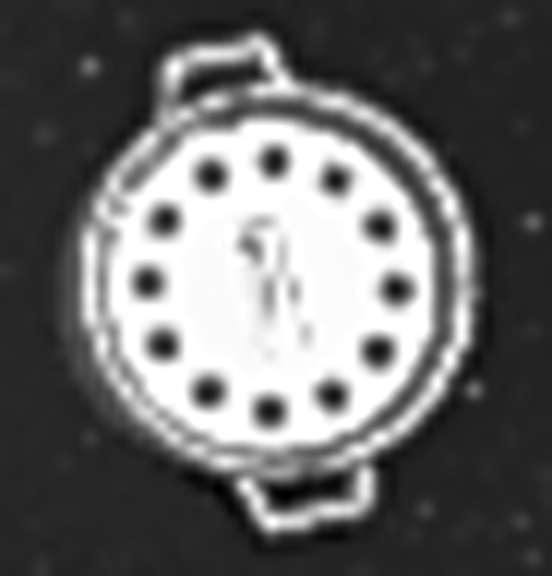

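The crop shows the hole ring clearly. The slot's edges run from about (240,240) to (268,350) and from (275,225) to (305,335), so the slot is at roughly 15–22° and the puck centre is near (497.3,−193.1). Next I descend on the key and grip it.

Request:
apply_moves:
  angular:
    - [0,0,0]
    - [0,0,0]
    - [0,0,0]
    - [0,0,0]
    - [0,0,0]
    - [0,0,0]
    - [0,0,0]
    - [0,0,0]
    - [0,0,0]
    - [0,0,0]
    - [0,0,0]
    - [0,0,0]
    - [0,0,0]
    - [0,0,0]
    - [0,0,0]
    - [0,0,0]
  travel:
    - [-0.055,0.035,-0.2]
    - [0,0,-0.24]
    - [0,0,-0.24]
    - [0,0,-0.24]
    - [0,0,-0.24]
    - [0,0,-0.24]
    - [0,0,-0.24]
    - [0,0,-0.21]
    - [0,0,0]
    - [0,0,0]
    - [0,0,0]
    - [0,0,0]
    - [0,0,0]
    - [0,0,0]
    - [0,0,0]
    - [0,0,0]
  jaw: [0.5,0.5,0.5,0.5,0.5,0.5,0.5,0.5,0.35,0.25,0.2,0.15,0.1,0.05,0,0]
  force: 60

```text
time: 4.7
tool_pos: [448.6, 10.1, 112.4]
tcp_rot: [180.0, -0.1, 11.7]
ft_force: [-0.0, 0.1, 4.7]
finger_gap: 11.9
grip_force: 60.1
```

Run:
```python
from h import *
s=r.sense();print({k:np.round(s[k],2) for k in("tool_pos","tcp_rot","ft_force","wrist_torque","finger_gap","grip_force","joint_pos")})
```

```text
{'tool_pos': array([448.65,  10.06, 112.36]), 'tcp_rot': array([ 1.7998e+02, -7.0000e-02,  1.1690e+01]), 'ft_force': array([-0.01,  0.09,  4.7 ]), 'wrist_torque': array([ 0.17,  0.12, -0.05]), 'finger_gap': np.float64(11.94), 'grip_force': np.float64(60.06), 'joint_pos': array([ -5.27, -11.28, 116.57,   0.  ,  74.64,  73.04])}
```

Request:
apply_moves:
  angular:
    - [0,0,0]
    - [0,0,0]
    - [0,0,0]
    - [0,0,0]
    - [0,0,0]
    - [0,0,0]
    - [0,0,0]
    - [0,0,0]
    - [0,0,0.1]
    - [0,0,0.1]
    - [0,0,0.1]
    - [0,0,0.1]
    - [0,0,0.1]
    - [0,0,0.1]
    - [0,0,0.1]
    - [0,0,0.1]
    - [0,0,0.1]
    - [0,0,0]
    - [0,0,0]
    - [0,0,0]
  travel:
    - [0,0,0.1]
    - [0,0,0.2]
    - [0,0,0.3]
    - [0,0,0.4]
    - [0,0,0.4]
    - [0,0,0.4]
    - [0,0,0.3]
    - [0,0,0.1]
    - [0.05,-0.25,0]
    - [0.12,-0.5,0]
    - [0.13,-0.5,0]
    - [0.13,-0.5,0]
    - [0.13,-0.5,0]
    - [0.13,-0.5,0]
    - [0.13,-0.5,0]
    - [0.13,-0.5,0]
    - [0.13,-0.5,0]
    - [0.13,-0.5,0]
    - [0.1,-0.25,0]
    - [0.04,-0.08,0]
  jaw: [0,0,0,0,0,0,0,0,0,0,0,0,0,0,0,0,0,0,0,0]

```text
time: 7.2
tool_pos: [502.1, -193.7, 199.4]
tcp_rot: [-180.0, 0.0, 18.8]
ft_force: [-0.8, -0.2, -1.7]
finger_gap: 11.6
grip_force: 59.2
```

Request:
apply_moves:
  angular:
    - [0,0,0]
    - [0,0,0]
  travel:
    - [0,0,0]
    - [0,0,0]
  jaw: [0,0]

```text
time: 7.45
tool_pos: [502.1, -192.6, 199.7]
tcp_rot: [-180.0, -0.0, 18.9]
ft_force: [-1.0, 1.1, -2.1]
finger_gap: 11.8
grip_force: 59.2
```

Run:
```python
from h import *
s=r.sense();print({k:np.round(s[k],2) for k in("tool_pos","tcp_rot","ft_force","wrist_torque","finger_gap","grip_force","joint_pos")})
a=r.snapshot("scene");c=a["color"]
t=s["tool_pos"];k=proj(a,[[t[0],t[1],t[2]-102.4],[t[0],t[1],t[2]-8.4]]);print(k)
cy,cx=int(k[0,1]),int(k[0,0]);cv2.imwrite("pics/held.png",cv2.resize(c[cy-75:cy+45,cx-60:cx+60,::-1],(600,600),interpolation=cv2.INTER_CUBIC));print(cx-60,cy-75)
```

```text
{'tool_pos': array([ 502.1 , -192.57,  199.72]), 'tcp_rot': array([-179.99,   -0.  ,   18.93]), 'ft_force': array([-1.04,  1.06, -2.1 ]), 'wrist_torque': array([-0.04, -0.01, -0.01]), 'finger_gap': np.float64(11.82), 'grip_force': np.float64(59.24), 'joint_pos': array([-2.645e+01, -1.130e+00,  9.775e+01,  1.000e-02,  8.338e+01,
        4.462e+01])}
[[289.69137159 163.96319251]
 [291.80171916 136.98798772]]
229 88
```

View pics/held.png

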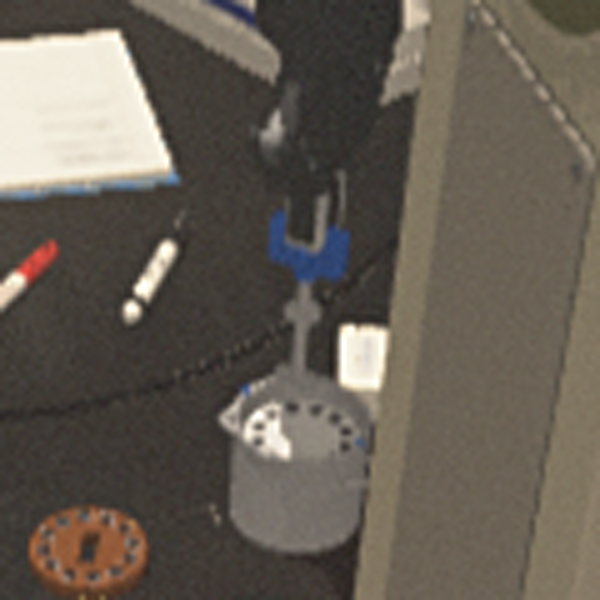

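The key hangs upright and centred in the fingers, with the grip at about (310,250) and the foot above the pot. Next I correct x and y and descend to just above the top puck.

Request:
apply_moves:
  angular:
    - [0,0,0]
    - [0,0,0]
    - [0,0,0]
    - [0,0,0]
    - [0,0,0]
    - [0,0,0]
    - [0,0,0]
    - [0,0,0]
    - [0,0,0]
    - [0,0,0]
  travel:
    - [-0.06,-0.01,-0.1]
    - [-0.06,0,-0.15]
    - [0,0,-0.15]
    - [0,0,-0.15]
    - [0,0,-0.15]
    - [0,0,-0.1]
    - [0,0,-0.05]
    - [0,0,-0.03]
    - [0,0,0]
    - [0,0,0]
  jaw: [0,0,0,0,0,0,0,0,0,0]

```text
time: 8.75
tool_pos: [497.4, -193.6, 164.7]
tcp_rot: [180.0, -0.0, 18.9]
ft_force: [0.5, 0.6, -0.7]
finger_gap: 11.8
grip_force: 59.2
```

Request:
apply_moves:
  angular:
    - [0,0,0]
    - [0,0,0]
    - [0,0,0]
    - [0,0,0]
    - [0,0,0]
    - [0,0,0]
    - [0,0,0]
    - [0,0,0]
  travel:
    - [0,0,-0.02]
    - [0,0,-0.02]
    - [0,0,-0.02]
    - [0,0,-0.02]
    - [0,0,-0.02]
    - [0,0,-0.01]
    - [0,0,-0.01]
    - [0,0,0]
  jaw: [0,0,0,0,0,0,0,0]

```text
time: 9.75
tool_pos: [497.4, -193.6, 159.8]
tcp_rot: [180.0, -0.0, 18.9]
ft_force: [0.4, 0.2, -0.7]
finger_gap: 11.8
grip_force: 59.3
```

Request:
apply_moves:
  angular:
    - [0,0,0]
    - [0,0,0]
    - [0,0,0]
    - [0,0,0]
    - [0,0,0]
  travel:
    - [0,0,-0.015]
    - [0,0,-0.015]
    - [0,0,-0.015]
    - [0,0,-0.015]
    - [0,0,0]
  jaw: [0,0,0,0,0]

```text
time: 10.38
tool_pos: [497.2, -193.4, 157.1]
tcp_rot: [-180.0, 0.0, 18.9]
ft_force: [0.1, -0.6, -0.9]
finger_gap: 12.0
grip_force: 59.3
```

Request:
apply_moves:
  angular:
    - [0,0,0]
    - [0,0,0]
    - [0,0,0]
    - [0,0,0]
    - [0,0,0]
    - [0,0,0]
  travel:
    - [0,0,-0.02]
    - [0,0,-0.02]
    - [0,0,-0.02]
    - [0,0,-0.02]
    - [0,0,-0.02]
    - [0,0,0]
  jaw: [0,0,0,0,0,0]

```text
time: 11.12
tool_pos: [497.3, -193.5, 153.2]
tcp_rot: [-180.0, 0.0, 18.9]
ft_force: [-1.1, -0.8, -2.0]
finger_gap: 11.8
grip_force: 59.2
```

In the upper slot; on down to the middle puck.

Request:
apply_moves:
  angular:
    - [0,0,0]
    - [0,0,0]
    - [0,0,0]
    - [0,0,0]
    - [0,0,0]
    - [0,0,0]
  travel:
    - [0,0,-0.03]
    - [0,0,-0.03]
    - [0,0,-0.02]
    - [0,0,-0.02]
    - [0,0,-0.015]
    - [0,0,0]
  jaw: [0,0,0,0,0,0]

```text
time: 11.88
tool_pos: [497.3, -193.5, 148.6]
tcp_rot: [-180.0, 0.0, 18.9]
ft_force: [0.5, -0.8, -0.7]
finger_gap: 11.9
grip_force: 59.3
```

Request:
apply_moves:
  angular:
    - [0,0,0]
    - [0,0,0]
    - [0,0,0]
    - [0,0,0]
  travel:
    - [0,0,-0.01]
    - [0,0,-0.01]
    - [0,0,-0.01]
    - [0,0,0]
  jaw: [0,0,0,0]

```text
time: 12.38
tool_pos: [497.7, -193.7, 148.2]
tcp_rot: [180.0, -0.0, 18.9]
ft_force: [0.0, -0.6, 5.5]
finger_gap: 12.1
grip_force: 60.0
```

Contact with the middle puck. Sweeping positive yaw under light pressure.

Request:
apply_moves:
  angular:
    - [0,0,0.3]
    - [0,0,0.3]
    - [0,0,0.3]
  travel:
    - [0,0,-0.005]
    - [0,0,0]
    - [0,0,0]
  jaw: [0,0,0]

```text
time: 12.75
tool_pos: [498.0, -193.9, 148.2]
tcp_rot: [179.9, -0.1, 26.2]
ft_force: [0.5, -0.8, 5.8]
finger_gap: 11.9
grip_force: 60.1
```

Request:
apply_moves:
  angular:
    - [0,0,0.3]
    - [0,0,0.3]
    - [0,0,0.3]
  travel:
    - [0,0,0]
    - [0,0,0]
    - [0,0,0]
  jaw: [0,0,0]

```text
time: 13.12
tool_pos: [498.1, -193.9, 148.3]
tcp_rot: [179.9, -0.1, 33.4]
ft_force: [0.0, -1.1, 5.6]
finger_gap: 12.1
grip_force: 60.1
```

Request:
apply_moves:
  angular:
    - [0,0,0.3]
    - [0,0,0.3]
    - [0,0,0.3]
  travel:
    - [0,0,0]
    - [0,0,0]
    - [0,0,0]
  jaw: [0,0,0]

```text
time: 13.5
tool_pos: [498.1, -193.9, 148.3]
tcp_rot: [179.9, -0.1, 40.6]
ft_force: [1.0, -0.3, 5.4]
finger_gap: 11.9
grip_force: 60.1
```

Request:
apply_moves:
  angular:
    - [0,0,-0.5]
    - [0,0,-0.5]
    - [0,0,-0.5]
    - [0,0,-0.5]
    - [0,0,-0.5]
    - [0,0,-0.5]
  travel:
    - [0,0,0]
    - [0,0,0]
    - [0,0,0]
    - [0,0,0]
    - [0,0,0]
    - [0,0,0]
  jaw: [0,0,0,0,0,0]

```text
time: 14.25
tool_pos: [497.8, -193.7, 148.1]
tcp_rot: [180.0, -0.1, 16.4]
ft_force: [-1.3, 0.5, 5.8]
finger_gap: 11.7
grip_force: 60.1
```

Request:
apply_moves:
  angular:
    - [0,0,-0.3]
    - [0,0,-0.3]
    - [0,0,-0.3]
  travel:
    - [0,0,0]
    - [0,0,0]
    - [0,0,0]
  jaw: [0,0,0]

```text
time: 14.62
tool_pos: [497.7, -193.5, 148.0]
tcp_rot: [180.0, -0.1, 9.2]
ft_force: [-1.8, 1.9, 5.9]
finger_gap: 12.0
grip_force: 60.2
```

Request:
apply_moves:
  angular:
    - [0,0,-0.3]
    - [0,0,-0.3]
    - [0,0,-0.3]
  travel:
    - [0,0,0]
    - [0,0,0]
    - [0,0,0]
  jaw: [0,0,0]

```text
time: 15.0
tool_pos: [497.6, -193.4, 147.9]
tcp_rot: [180.0, -0.0, 2.0]
ft_force: [-0.4, 1.2, 5.3]
finger_gap: 11.9
grip_force: 60.1
```

Request:
apply_moves:
  angular:
    - [0,0,-0.3]
    - [0,0,-0.3]
    - [0,0,-0.3]
  travel:
    - [0,0,0]
    - [0,0,0]
    - [0,0,0]
  jaw: [0,0,0]

```text
time: 15.38
tool_pos: [497.2, -193.2, 147.1]
tcp_rot: [-180.0, 0.0, -5.2]
ft_force: [-0.1, -0.1, 0.2]
finger_gap: 11.3
grip_force: 59.5
```

Request:
apply_moves:
  angular:
    - [0,0,-0.3]
    - [0,0,-0.3]
    - [0,0,-0.3]
  travel:
    - [0,0,0]
    - [0,0,0]
    - [0,0,0]
  jaw: [0,0,0]

```text
time: 15.75
tool_pos: [497.2, -193.3, 147.0]
tcp_rot: [-180.0, 0.0, -12.4]
ft_force: [-0.1, 0.3, 1.1]
finger_gap: 12.2
grip_force: 59.5
```

Request:
apply_moves:
  angular:
    - [0,0,-0.3]
    - [0,0,-0.3]
    - [0,0,-0.3]
  travel:
    - [0,0,0]
    - [0,0,0]
    - [0,0,0]
  jaw: [0,0,0]

```text
time: 16.12
tool_pos: [497.2, -193.3, 147.0]
tcp_rot: [-180.0, 0.0, -19.6]
ft_force: [-0.6, 0.3, 1.5]
finger_gap: 11.9
grip_force: 59.5
```

Request:
apply_moves:
  angular:
    - [0,0,0.3]
    - [0,0,0.3]
    - [0,0,0]
  travel:
    - [0,0,0]
    - [0,0,-0.015]
    - [0,0,-0.015]
  jaw: [0,0,0]

```text
time: 16.5
tool_pos: [496.9, -193.2, 145.4]
tcp_rot: [-180.0, 0.1, -14.7]
ft_force: [0.3, 0.5, -0.9]
finger_gap: 11.5
grip_force: 59.2
```

Inside the middle slot; descend to the lowest puck's face (TCP about 136.4).

Request:
apply_moves:
  angular:
    - [0,0,0]
    - [0,0,0]
    - [0,0,0]
    - [0,0,0]
    - [0,0,0]
    - [0,0,0]
    - [0,0,0]
    - [0,0,0]
  travel:
    - [0,0,-0.03]
    - [0,0,-0.04]
    - [0,0,-0.04]
    - [0,0,-0.04]
    - [0,0,-0.03]
    - [0,0,-0.02]
    - [0,0,-0.01]
    - [0,0,0]
  jaw: [0,0,0,0,0,0,0,0]

```text
time: 17.5
tool_pos: [497.3, -193.5, 137.7]
tcp_rot: [180.0, 0.0, -14.7]
ft_force: [-0.0, 0.3, -1.3]
finger_gap: 11.7
grip_force: 59.2
```

Request:
apply_moves:
  angular:
    - [0,0,0]
    - [0,0,0]
    - [0,0,0]
    - [0,0,0]
  travel:
    - [0,0,-0.015]
    - [0,0,-0.01]
    - [0,0,-0.01]
    - [0,0,0]
  jaw: [0,0,0,0]

```text
time: 18.0
tool_pos: [497.4, -193.5, 136.4]
tcp_rot: [180.0, -0.0, -14.7]
ft_force: [0.3, 0.7, 0.6]
finger_gap: 11.7
grip_force: 59.4
```

Request:
apply_moves:
  angular:
    - [0,0,0]
    - [0,0,0]
    - [0,0,0]
  travel:
    - [0,0,-0.015]
    - [0,0,-0.01]
    - [0,0,0]
  jaw: [0,0,0]

```text
time: 18.38
tool_pos: [497.9, -193.8, 136.2]
tcp_rot: [180.0, -0.1, -14.7]
ft_force: [-1.4, 0.4, 5.3]
finger_gap: 11.9
grip_force: 60.1
```

Request:
apply_moves:
  angular:
    - [0,0,0.3]
    - [0,0,0.3]
    - [0,0,0.3]
  travel:
    - [0,0,0]
    - [0,0,0]
    - [0,0,0]
  jaw: [0,0,0]

```text
time: 18.75
tool_pos: [497.9, -193.9, 136.2]
tcp_rot: [180.0, -0.1, -7.4]
ft_force: [-0.3, -0.0, 4.0]
finger_gap: 11.8
grip_force: 59.9
```

Request:
apply_moves:
  angular:
    - [0,0,0.3]
    - [0,0,0.3]
    - [0,0,0.3]
  travel:
    - [0,0,0]
    - [0,0,0]
    - [0,0,0]
  jaw: [0,0,0]

```text
time: 19.12
tool_pos: [498.0, -193.9, 136.1]
tcp_rot: [180.0, -0.1, -0.2]
ft_force: [0.0, 0.0, 3.3]
finger_gap: 11.6
grip_force: 59.9
```

Request:
apply_moves:
  angular:
    - [0,0,0.3]
    - [0,0,0.3]
    - [0,0,0.3]
  travel:
    - [0,0,-0.008]
    - [0,0,0]
    - [0,0,0]
  jaw: [0,0,0]

```text
time: 19.5
tool_pos: [498.1, -193.8, 135.9]
tcp_rot: [180.0, -0.1, 7.0]
ft_force: [0.9, 0.7, 4.4]
finger_gap: 12.0
grip_force: 60.0
```

Request:
apply_moves:
  angular:
    - [0,0,0.3]
    - [0,0,0.3]
    - [0,0,0.3]
  travel:
    - [0,0,0]
    - [0,0,0]
    - [0,0,0]
  jaw: [0,0,0]

```text
time: 19.88
tool_pos: [498.2, -193.6, 135.9]
tcp_rot: [179.9, -0.1, 14.2]
ft_force: [1.0, 0.9, 4.9]
finger_gap: 12.0
grip_force: 60.0
```

Request:
apply_moves:
  angular:
    - [0,0,0.3]
    - [0,0,0.3]
    - [0,0,0.3]
  travel:
    - [0,0,-0.005]
    - [0,0,0]
    - [0,0,0]
  jaw: [0,0,0]

```text
time: 20.25
tool_pos: [498.1, -193.7, 135.6]
tcp_rot: [179.9, -0.1, 21.4]
ft_force: [1.5, 1.4, 3.6]
finger_gap: 12.2
grip_force: 59.8
```

Request:
apply_moves:
  angular:
    - [0,0,0.3]
    - [0,0,0.3]
    - [0,0,0.3]
  travel:
    - [0,0,0]
    - [0,0,0]
    - [0,0,0]
  jaw: [0,0,0]

```text
time: 20.62
tool_pos: [498.0, -193.8, 135.5]
tcp_rot: [179.9, -0.1, 28.6]
ft_force: [0.4, 0.2, 3.4]
finger_gap: 11.9
grip_force: 59.8
```

Request:
apply_moves:
  angular:
    - [0,0,0.3]
    - [0,0,0.3]
    - [0,0,0.3]
  travel:
    - [0,0,-0.01]
    - [0,0,0]
    - [0,0,0]
  jaw: [0,0,0]

```text
time: 21.0
tool_pos: [498.1, -193.9, 135.2]
tcp_rot: [179.9, -0.1, 35.8]
ft_force: [1.2, 0.4, 2.6]
finger_gap: 11.9
grip_force: 59.8
```

Request:
apply_moves:
  angular:
    - [0,0,0.3]
    - [0,0,0.3]
    - [0,0,0.3]
  travel:
    - [0,0,0]
    - [0,0,0]
    - [0,0,0]
  jaw: [0,0,0]

```text
time: 21.38
tool_pos: [498.4, -194.1, 135.2]
tcp_rot: [179.8, -0.1, 43.0]
ft_force: [2.3, -0.9, 3.0]
finger_gap: 11.8
grip_force: 59.7
```

No catch yet. The pressing also shifted the tool about 1 mm off centre, so I re-centre, press a bit firmer, go slightly past and sweep back.

Request:
apply_moves:
  angular:
    - [0,0,0.3]
    - [0,0,0.3]
    - [0,0,0]
  travel:
    - [-0.02,0.02,-0.01]
    - [0,0,-0.01]
    - [0,0,0]
  jaw: [0,0,0]

```text
time: 21.75
tool_pos: [498.2, -193.8, 135.4]
tcp_rot: [179.7, -0.1, 47.7]
ft_force: [2.0, -1.4, 6.7]
finger_gap: 12.3
grip_force: 60.2
```

Request:
apply_moves:
  angular:
    - [0,0,-0.3]
    - [0,0,-0.3]
    - [0,0,-0.3]
  travel:
    - [0,0,0]
    - [0,0,0]
    - [0,0,0]
  jaw: [0,0,0]

```text
time: 22.12
tool_pos: [498.0, -193.6, 135.3]
tcp_rot: [179.8, -0.1, 40.4]
ft_force: [1.3, -1.4, 7.7]
finger_gap: 12.0
grip_force: 60.3
```

Request:
apply_moves:
  angular:
    - [0,0,-0.3]
    - [0,0,-0.3]
    - [0,0,-0.3]
  travel:
    - [0,0,0]
    - [0,0,0]
    - [0,0,0]
  jaw: [0,0,0]

```text
time: 22.5
tool_pos: [497.7, -193.5, 135.2]
tcp_rot: [179.8, -0.1, 33.2]
ft_force: [-0.3, -1.2, 7.0]
finger_gap: 12.1
grip_force: 60.3
```

Request:
apply_moves:
  angular:
    - [0,0,-0.3]
    - [0,0,-0.3]
    - [0,0,-0.3]
  travel:
    - [0,0,0]
    - [0,0,0]
    - [0,0,0]
  jaw: [0,0,0]

```text
time: 22.88
tool_pos: [497.1, -193.2, 134.2]
tcp_rot: [179.9, -0.0, 26.0]
ft_force: [0.0, -1.2, 2.2]
finger_gap: 11.9
grip_force: 59.7
```

Request:
apply_moves:
  angular:
    - [0,0,-0.3]
    - [0,0,-0.3]
    - [0,0,-0.3]
  travel:
    - [0,0,0]
    - [0,0,0]
    - [0,0,0]
  jaw: [0,0,0]

```text
time: 23.25
tool_pos: [497.0, -193.3, 134.2]
tcp_rot: [179.9, -0.0, 18.8]
ft_force: [0.2, -1.7, 3.2]
finger_gap: 11.8
grip_force: 59.7
```

It sank near yaw 27 (z 134.2, force dropped). Ease back a little and push on.

Request:
apply_moves:
  angular:
    - [0,0,0.3]
    - [0,0,0.3]
    - [0,0,0]
  travel:
    - [0,0,0]
    - [0,0,-0.015]
    - [0,0,-0.015]
  jaw: [0,0,0]

```text
time: 23.62
tool_pos: [496.8, -193.1, 132.5]
tcp_rot: [179.9, -0.0, 23.7]
ft_force: [1.5, -1.0, 0.1]
finger_gap: 12.1
grip_force: 59.4
```

Request:
apply_moves:
  angular:
    - [0,0,0]
    - [0,0,0]
    - [0,0,0]
    - [0,0,0]
    - [0,0,0]
    - [0,0,0]
    - [0,0,0]
    - [0,0,0]
    - [0,0,0]
    - [0,0,0]
  travel:
    - [0,0,-0.03]
    - [0,0,-0.04]
    - [0,0,-0.05]
    - [0,0,-0.05]
    - [0,0,-0.05]
    - [0,0,-0.05]
    - [0,0,-0.05]
    - [0,0,-0.03]
    - [0,0,-0.03]
    - [0,0,0]
  jaw: [0,0,0,0,0,0,0,0,0,0]

```text
time: 24.88
tool_pos: [496.3, -192.6, 116.9]
tcp_rot: [-180.0, 0.0, 23.7]
ft_force: [-0.2, -1.6, -1.2]
finger_gap: 11.9
grip_force: 59.2
```

Request:
apply_moves:
  angular:
    - [0,0,0]
    - [0,0,0]
    - [0,0,0]
    - [0,0,0]
    - [0,0,0]
  travel:
    - [0,0,-0.03]
    - [0,0,-0.02]
    - [0,0,-0.015]
    - [0,0,-0.01]
    - [0,0,0]
  jaw: [0,0,0,0,0]

```text
time: 25.5
tool_pos: [496.5, -192.7, 114.1]
tcp_rot: [-180.0, 0.0, 23.7]
ft_force: [-0.0, -1.2, -1.6]
finger_gap: 11.7
grip_force: 59.3
```

Request:
apply_moves:
  angular:
    - [0,0,0]
    - [0,0,0]
    - [0,0,0]
  travel:
    - [0,0,-0.01]
    - [0,0,-0.01]
    - [0,0,0]
  jaw: [0,0,0]

```text
time: 25.88
tool_pos: [496.6, -192.7, 113.5]
tcp_rot: [180.0, -0.0, 23.7]
ft_force: [0.1, -1.2, 1.9]
finger_gap: 11.7
grip_force: 59.5
```

The collar rests on the upper puck at TCP z 113.5, matching the expected depth. Ease off slightly and turn +75°.

Request:
apply_moves:
  angular:
    - [0,0,0.47]
    - [0,0,0.47]
    - [0,0,0.47]
    - [0,0,0.47]
    - [0,0,0.47]
    - [0,0,0.47]
    - [0,0,0.47]
    - [0,0,0.47]
    - [0,0,0.47]
    - [0,0,0.47]
    - [0,0,0.47]
    - [0,0,0.47]
    - [0,0,0.47]
    - [0,0,0.47]
    - [0,0,0.47]
    - [0,0,0.47]
    - [0,0,0.47]
    - [0,0,0.47]
    - [0,0,0.47]
    - [0,0,0.47]
  travel:
    - [0,0,0.02]
    - [0,0,0]
    - [0,0,0]
    - [0,0,0]
    - [0,0,0]
    - [0,0,0]
    - [0,0,0]
    - [0,0,0]
    - [0,0,0]
    - [0,0,0]
    - [0,0,0]
    - [0,0,0]
    - [0,0,0]
    - [0,0,0]
    - [0,0,0]
    - [0,0,0]
    - [0,0,0]
    - [0,0,0]
    - [0,0,0]
    - [0,0,0]
  jaw: [0,0,0,0,0,0,0,0,0,0,0,0,0,0,0,0,0,0,0,0]

```text
time: 28.38
tool_pos: [496.6, -192.6, 114.0]
tcp_rot: [180.0, -0.0, 99.0]
ft_force: [0.3, -0.4, -1.2]
finger_gap: 11.9
grip_force: 59.3
```

Request:
apply_moves:
  angular:
    - [0,0,0]
    - [0,0,0]
    - [0,0,0]
    - [0,0,0]
    - [0,0,0]
    - [0,0,0]
    - [0,0,0]
  travel:
    - [0,0,0]
    - [0,0,0.02]
    - [0,0,0.02]
    - [0,0,0.02]
    - [0,0,0.02]
    - [0,0,0.02]
    - [0,0,0]
  jaw: [0,0,0,0,0,0,0]

```text
time: 29.25
tool_pos: [496.2, -192.5, 117.8]
tcp_rot: [-180.0, -0.0, 98.9]
ft_force: [0.4, -0.3, -3.6]
finger_gap: 12.0
grip_force: 58.9
```

Request:
apply_moves:
  angular:
    - [0,0,0]
    - [0,0,0]
    - [0,0,0]
    - [0,0,0]
    - [0,0,0]
    - [0,0,0]
  travel:
    - [0.01,-0.01,0.03]
    - [0.01,0,0.04]
    - [0,0,0.05]
    - [0,0,0.05]
    - [0,0,0.05]
    - [0,0,0]
  jaw: [0,0,0,0,0,0]

```text
time: 30.0
tool_pos: [497.5, -193.2, 127.3]
tcp_rot: [180.0, 0.0, 98.9]
ft_force: [0.5, -1.1, -4.2]
finger_gap: 11.8
grip_force: 58.9
```

Run:
```python
from h import *
s=r.sense();print({k:np.round(s[k],2) for k in("tool_pos","ft_force","wrist_torque","finger_gap","joint_pos")})
```

```text
{'tool_pos': array([ 497.47, -193.2 ,  127.26]), 'ft_force': array([ 0.49, -1.11, -4.2 ]), 'wrist_torque': array([-0.03,  0.04,  0.02]), 'finger_gap': np.float64(11.79), 'joint_pos': array([-26.73,   1.61, 102.8 ,  -0.  ,  75.57, -35.62])}
```

The force of −4.2 N fits the key plus three pucks. Lift clear of the pot.

Request:
apply_moves:
  angular:
    - [0,0,0]
    - [0,0,0]
    - [0,0,0]
    - [0,0,0]
    - [0,0,0]
    - [0,0,0]
    - [0,0,0]
    - [0,0,0]
    - [0,0,0]
    - [0,0,0]
    - [0,0,0]
    - [0,0,0]
    - [0,0,0]
    - [0,0,0]
    - [0,0,0]
    - [0,0,0]
    - [0,0,0]
  travel:
    - [0,0,0.05]
    - [0,0,0.1]
    - [0,0,0.12]
    - [0,0,0.12]
    - [0,0,0.12]
    - [0,0,0.12]
    - [0,0,0.12]
    - [0,0,0.12]
    - [0,0,0.12]
    - [0,0,0.15]
    - [0,0,0.15]
    - [0,0,0.15]
    - [0,0,0.15]
    - [0,0,0.12]
    - [0,0,0.08]
    - [0,0,0.04]
    - [0,0,0]
  jaw: [0,0,0,0,0,0,0,0,0,0,0,0,0,0,0,0,0]

```text
time: 32.12
tool_pos: [497.3, -193.1, 200.1]
tcp_rot: [-180.0, -0.0, 98.9]
ft_force: [0.8, -0.1, -4.5]
finger_gap: 11.5
grip_force: 58.9
```

Run:
```python
from h import *
s=r.sense();print(s["ft_force"])
a=r.snapshot("scene");c=a["color"];t=s["tool_pos"];k=proj(a,[t-[0,0,80]])[0].astype(int)
cv2.imwrite("pics/lift.png",cv2.resize(c[k[1]-60:k[1]+60,k[0]-60:k[0]+60,::-1],(600,600),interpolation=cv2.INTER_CUBIC))
```

```text
[ 0.79210341 -0.06835794 -4.46810625]
```

View pics/lift.png

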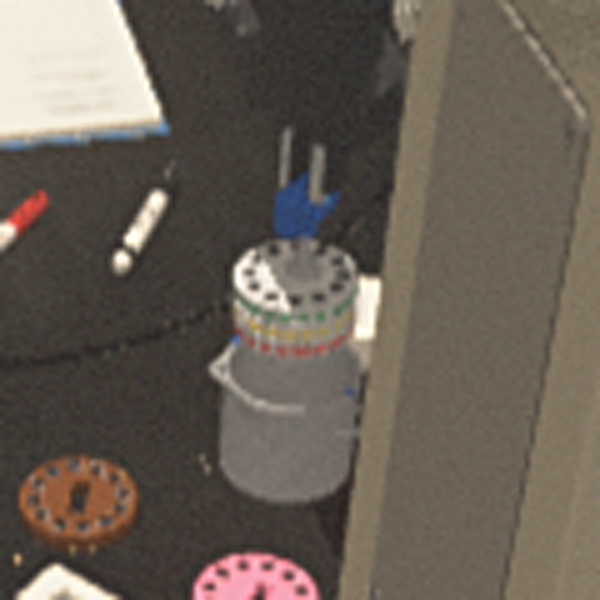

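The picture shows all three bands, green, yellow and red at about (295,300–345), lifted clear of the pot as one stack. Carry it to the ring.

Request:
apply_moves:
  angular:
    - [0,0,0]
    - [0,0,0]
    - [0,0,0]
    - [0,0,0]
    - [0,0,0]
    - [0,0,0]
    - [0,0,0]
    - [0,0,0]
    - [0,0,0]
    - [0,0,0]
    - [0,0,0]
    - [0,0,0]
    - [0,0,0]
    - [0,0,0]
    - [0,0,0]
    - [0,0,0]
    - [0,0,0]
    - [0,0,0]
    - [0,0,0]
    - [0,0,0]
  travel:
    - [0,0.1,0]
    - [0.03,0.2,0]
    - [0.03,0.3,0]
    - [0.03,0.4,0]
    - [0.03,0.5,0]
    - [0.03,0.5,0]
    - [0.03,0.5,0]
    - [0.03,0.5,0]
    - [0.03,0.5,0]
    - [0.03,0.5,0]
    - [0.03,0.5,0]
    - [0.03,0.5,0]
    - [0.03,0.5,0]
    - [0.03,0.5,0]
    - [0.03,0.5,0]
    - [0.03,0.5,0]
    - [0.03,0.4,0]
    - [0.03,0.3,0]
    - [0.03,0.2,0]
    - [0,0.1,0]
  jaw: [0,0,0,0,0,0,0,0,0,0,0,0,0,0,0,0,0,0,0,0]

```text
time: 34.67
tool_pos: [519.0, 127.2, 200.1]
tcp_rot: [-180.0, 0.0, 98.9]
ft_force: [-0.3, -0.6, -4.4]
finger_gap: 12.1
grip_force: 58.9
```

Request:
apply_moves:
  angular:
    - [0,0,0]
    - [0,0,0]
    - [0,0,0]
    - [0,0,0]
  travel:
    - [0,0,0]
    - [0,0,0]
    - [0,0,0]
    - [0,0,0]
  jaw: [0,0,0,0]

```text
time: 35.17
tool_pos: [519.0, 126.6, 200.2]
tcp_rot: [180.0, 0.0, 98.9]
ft_force: [0.0, -0.3, -4.5]
finger_gap: 12.1
grip_force: 58.8
```

Run:
```python
from h import *
s=r.sense();t=s["tool_pos"];print(t,s["ft_force"])
a=r.snapshot("scene");c=a["color"]
# red band and ring: report bands' extents at expected heights
hsv=cv2.cvtColor(c,cv2.COLOR_RGB2HSV);zb=t[2]-102.5+7
k=proj(a,[[t[0],t[1],zb+6]])[0].astype(int);x0,y0=k-55
# predicted band silhouettes (left/right extreme columns) if centred on key
th=np.linspace(0,2*np.pi,200)
for nm,z,lo,hi in(("red",zb+6,0,8),("red2",zb+6,170,180),("green",zb+30,50,85)):
    C=proj(a,np.c_[t[0]+35*np.cos(th),t[1]+35*np.sin(th),np.full(200,z)])
    m=((hsv[...,0]>=lo)&(hsv[...,0]<=hi)&(hsv[...,1]>110)&(hsv[...,2]>50)).astype(np.uint8);ys,xs=np.where(m[y0:y0+110,x0:x0+110]);
    print(nm,"pred x",C[:,0].min().round(1),C[:,0].max().round(1),"ymax",C[:,1].max().round(1),"seen",(xs.min()+x0,xs.max()+x0,ys.max()+y0,len(xs)) if len(xs) else None)
cv2.imwrite("pics/over.png",cv2.resize(c[y0:y0+110,x0:x0+110,::-1],(600,600),interpolation=cv2.INTER_CUBIC));print(x0,y0,k)
```

```text
[518.95634652 126.62153831 200.19220112] [ 0.03967703 -0.28510319 -4.49406166]
red pred x 181.0 208.7 ymax 215.5 seen (np.int64(159), np.int64(247), np.int64(215), 67)
red2 pred x 181.0 208.7 ymax 215.5 seen (np.int64(160), np.int64(160), np.int64(170), 1)
green pred x 180.1 208.1 ymax 208.5 seen (np.int64(148), np.int64(159), np.int64(187), 75)
139 150 [194 205]
```

View pics/over.png

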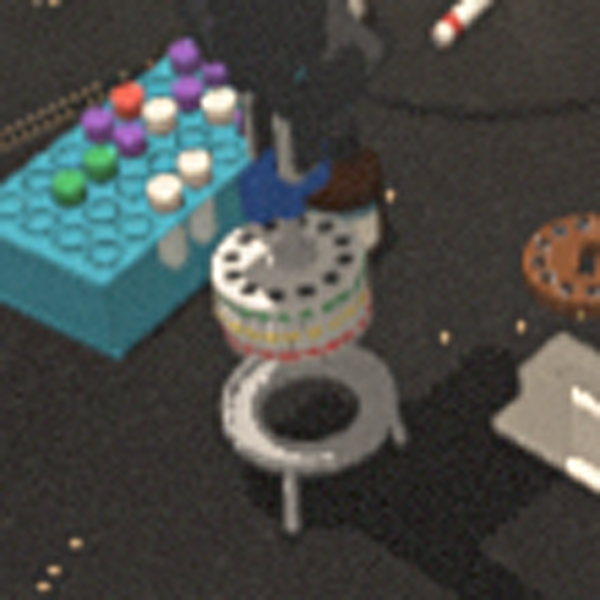

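The stack hangs over the ring with edges at about x 213–369 in the crop; the ring spans about 222–398. I'll check the relative offset numerically before lowering.

Run:
```python
from h import *
t=r.sense()["tool_pos"];a=r.snapshot("scene");c=a["color"]
th=np.linspace(0,2*np.pi,300)
def circ(x,y,R,z): return proj(a,np.c_[x+R*np.cos(th),y+R*np.sin(th),np.full(300,z)])
C=circ(519.2,126.8,42,49.5);print("ring pred x",C[:,0].min(),C[:,0].max(),"y",C[:,1].max(), "hole",[ (q[:,0].min(),q[:,0].max(),q[:,1].min(),q[:,1].max()) for q in[circ(519.2,126.8,24,44)]])
zt=t[2]-102.5+7+36
C=circ(t[0],t[1],35,zt);print("top face pred",C.min(0),C.max(0))
# hole circle of top puck: dark blobs
g=cv2.cvtColor(c,cv2.COLOR_RGB2GRAY);k=8;x0,y0=172,184
up=cv2.resize(g[y0:212,x0:216],None,fx=k,fy=k,interpolation=cv2.INTER_CUBIC)
n,l,st,ce=cv2.connectedComponentsWithStats((up<75).astype(np.uint8));H=[]
for i in range(1,n):
    if 25<st[i,4]<500:
        w=ray(a,(ce[i]+.5)/k-.5+[x0,y0],zt)[0,:2];d=np.hypot(*(w-t[:2]))
        if 19<d<34: H.append(w);print(st[i,4],w.round(1))
q=np.array(H);f=lambda p:np.hypot(*(q-p).T)-26.45
from scipy.optimize import least_squares
print(least_squares(f,t[:2],loss="soft_l1").x-t[:2],len(q))
for y in (192,198,204,208): print(y,g[y,172:216])
gm=cv2.resize(g[205:245,170:222],None,fx=8,fy=8,interpolation=cv2.INTER_CUBIC)
n,l,st,ce=cv2.connectedComponentsWithStats((gm<60).astype(np.uint8));print([(st[i,0]/8+170,(st[i,0]+st[i,2])/8+170,st[i,1]/8+205,(st[i,1]+st[i,3])/8+205,st[i,4]) for i in range(1,n) if st[i,4]>2000])
```

```text
ring pred x 180.53108566386584 212.53558545692 y 234.50316543424213 hole [(np.float64(187.59702951379907), np.float64(205.8239280549588), np.float64(217.87708595419343), np.float64(230.884451109843))]
top face pred [179.84008401 187.9675408 ] [207.9572988  206.73780736]
136 [530.6 105.8]
131 [517.6 105.3]
159 [506.5 111.4]
196 [500.1 123.8]
70 [517.7 156.1]
207 [500.2 137.4]
160 [506.4 149.3]
[6.44085902 4.10546599] 7
192 [125 110 140 150 146 141 115  88  87 125 207 157 120 130 138 104  94 118
 125 113 115 107 126 139 139 100  75 101 133 136 133 140 145 159 160 156
  88  38  38  49  54  55  52  52]
198 [110  88  87  86  79 109 247 243 221 213 229 244 204 146 129 130 158 122
 114 111 117 112 113 120 130 137 141 137 120  93  89 117 141 116  64  42
  47  60  59  57  58  50  55  60]
204 [ 85  61  43  45  48  55 105 127 173 213 238 223 217 228 245 218 112  46
  65 117 138 120  94 106 120 136 139 139 121 102 100 120 125 122 108  67
  50  50  57  50  51  59  56  59]
208 [ 50  58  52  55  49  46  69 110 167 169 157 129 129 131 122 113 134 140
 110 104 129 135 114 124 135 140 138 133 136 135 131 141 131 108 100  60
  55  59  55  53  56  55  55  57]
[(np.float64(170.0), np.float64(190.875), np.float64(205.0), np.float64(245.0), np.int32(31918)), (np.float64(193.75), np.float64(222.0), np.float64(205.0), np.float64(245.0), np.int32(39514)), (np.float64(187.375), np.float64(204.625), np.float64(219.875), np.float64(230.875), np.int32(9366))]
```

The stack looks about 3 mm off the key axis toward +x,+y. Shift by about (−2,−2), lower to just above the lip, and look again with both cameras.

Request:
apply_moves:
  angular:
    - [0,0,0]
    - [0,0,0]
    - [0,0,0]
    - [0,0,0]
    - [0,0,0]
    - [0,0,0]
    - [0,0,0]
    - [0,0,0]
    - [0,0,0]
    - [0,0,0]
  travel:
    - [-0.02,-0.02,-0.05]
    - [-0.03,-0.03,-0.1]
    - [0,0,-0.15]
    - [0,0,-0.2]
    - [0,0,-0.2]
    - [0,0,-0.15]
    - [0,0,-0.12]
    - [0,0,-0.08]
    - [0,0,0]
    - [0,0,0]
  jaw: [0,0,0,0,0,0,0,0,0,0]

```text
time: 36.52
tool_pos: [517.1, 124.9, 158.5]
tcp_rot: [180.0, -0.0, 98.9]
ft_force: [0.1, -0.2, -4.2]
finger_gap: 11.8
grip_force: 58.8
```

Run:
```python
from h import *
t=r.sense()["tool_pos"];print(t,r.sense()["ft_force"])
A=[r.snapshot(n) for n in("scene","top")]
im=np.zeros((400,800,3),np.uint8)
for i,(a,z) in enumerate(zip(A,(20,-10))):
    c=a["color"].copy();k=proj(a,[[519.2,126.8,60]])[0].astype(int);x0,y0=k-[25,30];f=8
    b=cv2.resize(c[y0:y0+50,x0:x0+50,::-1],(400,400),interpolation=cv2.INTER_CUBIC)
    print(i,x0,y0)
    im[:,400*i:400*i+400]=b
cv2.imwrite("pics/near.png",im)
a=A[0];th=np.linspace(0,2*np.pi,300)
def circ(a,x,y,R,z): return proj(a,np.c_[x+R*np.cos(th),y+R*np.sin(th),np.full(300,z)])
zb=t[2]-95.5
for a,n,(x0,y0) in((A[0],"scene",proj(A[0],[[519.2,126.8,60]])[0].astype(int)-[25,30]),(A[1],"top",proj(A[1],[[519.2,126.8,60]])[0].astype(int)-[25,30])):
    for nm,C in(("ring outer",circ(a,519.2,126.8,42,49.5)),("low bottom @key",circ(a,t[0],t[1],35,zb)),("top face @key",circ(a,t[0],t[1],35,zb+36))):
        print(n,nm,"crop",((C.min(0)+.5-[x0,y0])*8).round(),((C.max(0)+.5-[x0,y0])*8).round())
```

```text
[517.10914281 124.9332887  158.48275155] [ 0.11970282 -0.23402185 -4.21323619]
0 171 189
1 161 162
scene ring outer crop [ 80. 186.] [336. 368.]
scene low bottom @key crop [106. 172.] [321. 324.]
scene top face @key crop [96. 93.] [315. 244.]
top ring outer crop [ 83. 121.] [344. 382.]
top low bottom @key crop [101. 145.] [322. 366.]
top top face @key crop [ 76. 132.] [305. 361.]
```

View pics/near.png

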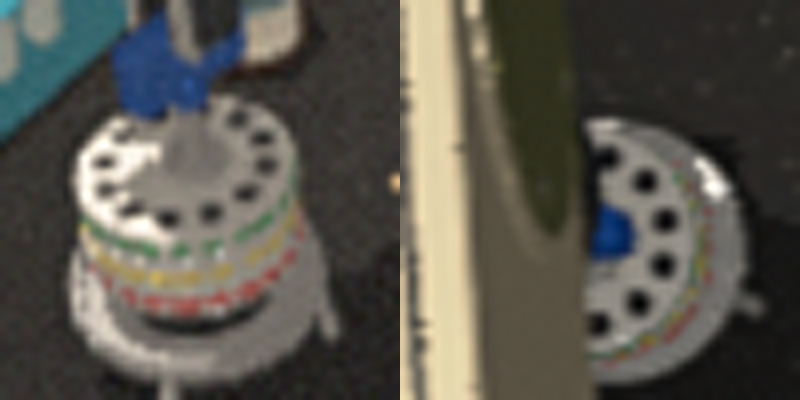

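In the scene crop the stack stands above the ring, bands visible, with the top holes from (240,118) round to (124,133). The top crop shows six holes from (607,158) to (599,323), with the ring edge at x 747. I'll fit the hole circles and ring edge from these.

```bash
cat > fit.py <<'E'
from h import *
from scipy.optimize import least_squares
t=r.sense()["tool_pos"];a,b=r.snapshot("scene"),r.snapshot("top");zb=t[2]-95.5
def fit(s,p,o,z,R):
    q=ray(s,np.array(p,float)/8-.5+o,z)[:,:2];L=least_squares(lambda v:np.hypot(*(q-v).T)-R,t[:2]);return L.x.round(1),np.abs(L.fun).max().round(1)
hs=[(240,118),(263,138),(266,163),(247,193),(211,213),(168,219),(133,209),(106,190),(105,162),(124,133)]
ht=[(207,158),(246,181),(266,220),(263,265),(238,303),(199,323)]
print("key",t[:2]);print("scene holes",fit(a,hs,[171,189],zb+36,26.45));print("top holes",fit(b,ht,[161,162],zb+36,26.45))
# ring in each camera, same procedure
print("scene ring",fit(a,[(68,290),(90,335),(130,368),(190,384),(250,378),(300,350),(330,300)],[171,189],47,42))
print("top ring",fit(b,[(347,250),(215,118),(340,207),(320,175),(290,145),(250,124),(330,320),(300,356),(225,384)],[161,162],49.5,42))
# band edges: per-hue pixel masks -> outermost columns in the top view
h=cv2.cvtColor(cv2.resize(b["color"][162:212,161:211],None,fx=8,fy=8,interpolation=cv2.INTER_CUBIC),cv2.COLOR_RGB2HSV)
for n,lo,hi,z in(("red",0,9,zb+6),("green",55,85,zb+30)):
    m=(h[...,0]>=lo)&(h[...,0]<=hi)&(h[...,1]>70)&(h[...,2]>40);ys,xs=np.where(m);k=(xs>190);
    P=np.c_[xs[k],ys[k]]; 
    if len(P)>20: print(n,len(P),fit(b,P,[161,162],z,35))
E
python3 fit.py
```

```text
key [517.13484696 124.90310578]
scene holes (array([523.2, 128.7]), np.float64(1.6))
top holes (array([519.3, 128. ]), np.float64(0.4))
scene ring (array([516.4, 130.7]), np.float64(2.8))
top ring (array([518.8, 125.5]), np.float64(1.4))
red 443 (array([519., 127.]), np.float64(1.6))
```

Both views now put the stack within about 1 mm of the ring centre. Lower slowly.

Request:
apply_moves:
  angular:
    - [0,0,0]
    - [0,0,0]
    - [0,0,0]
    - [0,0,0]
    - [0,0,0]
    - [0,0,0]
    - [0,0,0]
    - [0,0,0]
    - [0,0,0]
  travel:
    - [0,-0.01,-0.04]
    - [0,0,-0.06]
    - [0,0,-0.08]
    - [0,0,-0.08]
    - [0,0,-0.06]
    - [0,0,-0.04]
    - [0,0,-0.03]
    - [0,0,-0.02]
    - [0,0,0]
  jaw: [0,0,0,0,0,0,0,0,0]

```text
time: 37.85
tool_pos: [517.0, 124.5, 141.8]
tcp_rot: [180.0, -0.0, 98.9]
ft_force: [0.1, 0.2, -3.4]
finger_gap: 11.7
grip_force: 58.9
```

Request:
apply_moves:
  angular:
    - [0,0,0]
    - [0,0,0]
    - [0,0,0]
    - [0,0,0]
    - [0,0,0]
    - [0,0,0]
    - [0,0,0]
  travel:
    - [0,0,-0.015]
    - [0,0,-0.015]
    - [0,0,-0.015]
    - [0,0,-0.015]
    - [0,0,-0.015]
    - [0,0,-0.015]
    - [0,0,0]
  jaw: [0,0,0,0,0,0,0]

```text
time: 38.72
tool_pos: [517.1, 124.5, 138.4]
tcp_rot: [180.0, 0.0, 98.9]
ft_force: [-0.1, -0.2, -1.2]
finger_gap: 12.1
grip_force: 59.2
```

Pucks are seated (only the key's weight left). Bring the collar down gently.

Request:
apply_moves:
  angular:
    - [0,0,0]
    - [0,0,0]
    - [0,0,0]
    - [0,0,0]
    - [0,0,0]
    - [0,0,0]
  travel:
    - [0,0,-0.015]
    - [0,0,-0.015]
    - [0,0,-0.015]
    - [0,0,-0.015]
    - [0,0,0]
    - [0,0,0]
  jaw: [0,0,0,0,0,0]

```text
time: 39.48
tool_pos: [516.9, 124.5, 135.8]
tcp_rot: [-180.0, 0.0, 98.9]
ft_force: [0.4, 0.0, -1.2]
finger_gap: 11.8
grip_force: 59.3
```

Request:
apply_moves:
  angular:
    - [0,0,0]
    - [0,0,0]
    - [0,0,0]
  travel:
    - [0,0,-0.01]
    - [0,0,-0.01]
    - [0,0,0]
  jaw: [0,0,0]

```text
time: 39.85
tool_pos: [517.2, 124.5, 135.5]
tcp_rot: [180.0, -0.0, 98.9]
ft_force: [-1.6, -0.5, 4.5]
finger_gap: 11.9
grip_force: 59.9
```

Collar down. Ease off, then open slowly.

Request:
apply_moves:
  angular:
    - [0,0,0]
    - [0,0,0]
    - [0,0,0]
    - [0,0,0]
    - [0,0,0]
    - [0,0,0]
    - [0,0,0]
    - [0,0,0]
    - [0,0,0]
    - [0,0,0]
    - [0,0,0]
  travel:
    - [0,0,0.012]
    - [0,0,0]
    - [0,0,0]
    - [0,0,0]
    - [0,0,0]
    - [0,0,0]
    - [0,0,0]
    - [0,0,0]
    - [0,0,0]
    - [0,0,0]
    - [0,0,0]
  jaw: [0,0,0.15,0.18,0.21,0.25,0.3,0.35,0.4,0.4,0.4]
  force: 20

```text
time: 41.22
tool_pos: [516.9, 124.5, 135.5]
tcp_rot: [180.0, -0.0, 98.9]
ft_force: [0.5, -0.4, 0.2]
finger_gap: 34.3
grip_force: 0.0
```

Request:
apply_moves:
  angular:
    - [0,0,0]
    - [0,0,0]
    - [0,0,0]
    - [0,0,0]
    - [0,0,0]
    - [0,0,0]
    - [0,0,0]
    - [0,0,0]
    - [0,0,0]
    - [0,0,0]
  travel:
    - [0,0,0.05]
    - [0,0,0.1]
    - [0,0,0.2]
    - [0,0,0.3]
    - [0,0,0.4]
    - [0,0,0.5]
    - [0,0,0.5]
    - [0,0,0.4]
    - [0,0,0.2]
    - [0,0,0]
  jaw: [0.4,0.4,0.4,0.4,0.4,0.4,0.4,0.4,0.4,0.4]

```text
time: 42.48
tool_pos: [517.2, 124.5, 242.0]
tcp_rot: [179.9, 0.0, 98.9]
ft_force: [-0.2, -0.2, -0.7]
finger_gap: 34.4
grip_force: 0.0
```

Run:
```python
from h import *
im=np.zeros((400,800,3),np.uint8)
for i,n in enumerate(("scene","top")):
    a=r.snapshot(n);k=proj(a,[[519.2,126.8,60]])[0].astype(int);x0,y0=k-[25,32]
    im[:,400*i:400*i+400]=cv2.resize(a["color"][y0:y0+50,x0:x0+50,::-1],(400,400),interpolation=cv2.INTER_CUBIC)
cv2.imwrite("pics/end.png",im);print(r.sense()["ft_force"])
```

```text
[-0.4635834   0.42800688 -0.26025927]
```

View pics/end.png

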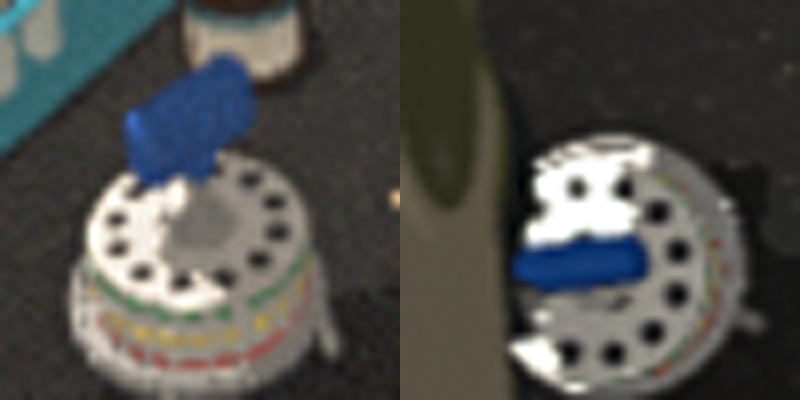

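The stack lies flat and centred in the ring with its bands level, and the blue grip stands upright at (190,115) in the scene crop and (580,262) in the top crop. The gripper is clear.

```bash
python3 -c "
from bench import r
print(r.hand_in())"
```

```text
the job is handed in; nothing more can be done
None
```

The three-puck stack is in the drying ring with the key left upright in it, the gripper is clear, and I handed the job in at about 42.5 s of robot time. The hand-in gave no verdict; the last pictures show the stack flat inside the lip, and wrist readings stayed under 10 N.

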